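# Third hand for the rack feeder's cover

### The arm

A 6-joint arm with a two-finger parallel gripper is mounted at the origin on the work surface. World frame = base frame: x ahead of the robot, y to its left, z up, the work surface at z = 0. Lengths are in m, angles in rad, forces in N, time in s.
With the tool pointing down it reaches from about 0.3 to 0.875 m from the base axis. Payload 6.4 kg.
Tool frame: the origin (TCP) lies on the centre line of the jaws, within the pads' length; the fingertips stand 22 mm ahead of it and the grasp point (between the pads) lies 3 mm ahead of it; z points along the fingers, y is the line along which they close (so a half turn about z gives the same grasp; the last joint's range is limited). The gripper opens to 85 mm and grips with 20 to 120 N. Pads are 22 mm wide; open, the fingers measure 114 mm over their backs; the gripper's body (76 mm by 85 mm) begins 54 mm behind the grasp point. The pads swing forward as they close: fully open they stand 13 mm farther back than shut.
Start: joints at [-1.495, 0.181, 1.607, -0, 1.354, -0.206], TCP at [0.16, -0.552, 0.23] pointing down, gripper open.
Joint ranges: [-2.99, 2.99], [-0.89, 2.07], [0.3, 2.58], [-1.14, 4.28], [0, 2.63], [-3.12, 3.12]. Speed limits (rad/s): [2.57, 2.57, 3.01, 3.14, 3.14, 3.14].

### API

Orientations are given as a unit quaternion [w, x, y, z].
In Python, from bench import ctrl gives the robot as it stands. The module is installed in compiled form; this text tells all that it offers.
- The arm moves only by the tool servo_tool, never from a script. Its argument "commands" is a list of rows, each a list of 3 entries, a list of its own where there are three numbers: the shift along the tool's x, y, z in mm, then the turn about the tool's z in rad, then the finger opening in mm, from 0 to 85.4. In form: [[[dx, dy, dz], turn, jaw], ...]. A call has 1 to 20 rows; each row shifts and turns the commanded pose from where the row before left it, along the tool's axes as they then stand; what a row does not reach is not made up. A row lasts 1/8 s, in which the tool goes at most 62.5 mm and 10.7 degrees, less where a joint would pass 70% of its speed; a pose out of reach is approached as far as the arm can. A call with a gripper value outside its range is refused whole. The fingers move at their own pace and stop on an object; the grip force is fixed at half the most. Time passes only in rows, so rows that do not move let the fingers close. It gives the time, the measured TCP pose, the force, the opening and the grip force at its end, in the units of the state.
- ctrl.get_obs(): the state, without advancing time (a new reading comes with each control period).
- ctrl.camera(name): name is "side" or "top"; returns a dict with "color" (480x640x3 uint8, red, green, blue), "z_map" (480x640 float32, m along the optical axis (not along the pixel's ray), 0 where there is no reading), "fx", "fy", "cx", "cy" (pixels), "R" (3x3) and "t" (3): a world point X has camera coordinates R X + t. Camera axes: x right, y down, z forward; pixel columns grow to the right and rows downward; lengths in m; the calibration is good to about 2 mm. A picture is of the moment at which its call begins.
- ctrl.hand_in(): hands the job in; it is judged then, once.
The state is a dict: "time_s": time; "q": joint angles; "dq": joint speeds; "joint_efforts": joint torques, N m; "eef_pos": TCP position; "eef_rot": TCP orientation; "wrist_force": force on the tool from outside, world axes, zero at the start; "torque": the same for the moment, N m; "opening": opening from 0.0 (shut) to 1.0 (fully open); "grasp_force": force on a finger pad.
Only numpy, scipy, OpenCV 4.12 (cv2) and the standard library are available. Lean on these libraries where they do the work, as an engineer would, in place of code of your own. Each camera call takes 0.05 s, during which the arm holds its last target. There are 200 camera calls.

### The job

Pick up the blue cover (the black fin is its grip) and stand it on the silver sill of the white rack-feeder module, between the two orange guides, with its flat back against the sprung black seal. Then press it squarely and gently onto the seal with about 10 N, so that the black pointer on top stands in the green field and never at the far end of the red, and keep that push steady for a few seconds so that a colleague can drive the screws. Finish while still holding the cover pressed there; do not let go, and leave the other things on the bench alone.

Things in the scene. Friction and masses are not known exactly. Their poses are not given: they have to be found in the camera images.
- cover: Blue L-shaped cover, about 0.3 kg (varies), standing loose on its foot. Origin: middle of the lower edge of its flat back face; x points out of that face (the side for the seal), y along its width, z up. Back plate 120 mm wide (y -60..60), 90 high, 6 thick (x -6..0). Foot 6 mm thick, full width, from the plate to x = -66. Black grip on the foot: see point grip.
- grip (a point): Point in the cover's black grip, 32 mm in front of the back face (cover x = -32), 55 mm above the underside, just above the centre of mass, to pinch from above, fingers closing along the cover's y. The grip is a solid fin in the middle of the cover's front: 16 mm thick in y, x -61..-6, z 6..78 mm.
- module: White rack-feeder module, fixed to the bench; its place and yaw vary. Origin on the bench under the middle of its front wall; x points from the front into the module, y along its width, z up. Case x 0..160, y -110..110, z 0..100 mm. In front of it the sill (see point sill) and the black seal.
- sill (a point): Centre of the top of the module's aluminium sill, at module x -62.5, z 12 mm. The sill covers x -125..0, y -85..85. On it two orange guides, module x -110..-60, inner faces at y -68 and 68, tops at z 47 mm: the 120 mm wide cover stands between them with 8 mm to spare on each side. Pressed down on it, the cover sticks and tips instead of sliding.
- seal_face (a point): Centre of the front face of the module's sprung black seal; moves with it; axes as the module's. At rest at module x = -30, z = 52.5 mm. The seal is an upright flat plate 100 mm wide and 65 mm high (z 20..85 mm).
- seal (a joint): Travel of the seal into the module (m): 0 at rest, 0.016 at its hard end. It yields straight along the module's x on springs: 2 N at the start plus 1 N per mm, so 8 mm is 10 N. A black pointer fixed to it runs along a gauge on top of the case: grey below 4 mm, green 4 to 12 mm (6 to 14 N), red beyond.
- rack: Bystander: empty steel-wire tube rack, 64 x 124 x 66 mm, origin under its centre. The rack stands to the left of the module and the cover to the right, or the other way round.
- reagent: Bystander: brown reagent bottle, 68 mm across, 150 mm tall, origin under its centre.
- driver: Bystander: the colleague's red-handled screwdriver lying on the bench.
- timer: Bystander: small white timer, 30 x 70 x 60 mm, origin under its centre.
- mouse: Bystander: black computer mouse, 100 x 58 x 22 mm.
- tub: Bystander: white tub with a clear lid, 96 x 126 x 60 mm.
Things that resemble listed ones, but are neither listed nor needed, are in the scene too. What is shaped like the cover but pink or purple is not meant.

How it is judged:
By the outcome, as a careful person would: the job done as asked, in the order asked, and still so for the second after the job is handed in, while the arm keeps its last pose, push and grip.
It also fails if it takes over 46 s, if anything falls off the work surface, if the arm or the gripper's body presses on something with over 40 N, if the wrist force passes 120 N, or if a joint passes its speed limit or range.

## Working session

There is one attempt and no reset: what is moved stays moved. The work goes in short steps, Python scripts to look and compute and a tool call to move; the robot and the scene stay as the last step left them, time stands still between calls to the robot, and variables do not carry over. Pictures are saved under pics/ and viewed, at most 10 in all, crops included, and the job is handed in when it is done.

Besides the shell and the picture viewer there is one more tool, called after ">>>" by a JSON object that holds its "op" and its "data". servo_tool: Moves the arm, as the interface text tells. Its arguments: {"type":"object","properties":{"commands":{"type":"array"}},"required":["commands"]}

```bash
mkdir -p pics
cat > h.py <<'E'
import numpy as np, cv2
from bench import ctrl
def shot(name):
    c=ctrl.camera(name); np.savez(''+name+'.npz',**c); return c
def load(name): return np.load(''+name+'.npz')
def pt(c,u,v,r=1):
    z=np.median(c['z_map'][v-r:v+r+1,u-r:u+r+1])
    p=np.array([(u-c['cx'])/c['fx']*z,(v-c['cy'])/c['fy']*z,z])
    return c['R'].T@(p-c['t'])
def cloud(c):
    z=c['z_map'];v,u=np.mgrid[:480,:640]
    p=np.stack([(u-c['cx'])/c['fx']*z,(v-c['cy'])/c['fy']*z,z],-1)
    return (p-c['t'])@c['R']
def save(c,name,box=None,s=1):
    im=c['color'][...,::-1]
    if box: im=im[box[1]:box[3],box[0]:box[2]]
    cv2.imwrite('pics/'+name,cv2.resize(im,None,fx=s,fy=s,interpolation=cv2.INTER_CUBIC))
E
python3 - <<'E'
from h import *
for n in('top','side'):
    c=shot(n);save(c,n+'0.png');print(n,c['fx'],-c['R'].T@c['t'],c['R'].round(2).tolist())
o=ctrl.get_obs();print(o['time_s'],o['eef_pos'],o['eef_rot'],o['wrist_force'],o['opening'])
E
```

```text
top 548.6914032259306 [ 2.83708194e-01 -1.12816959e-03  1.56262289e+00] [[0.01, -1.0, 0.02], [-1.0, -0.01, -0.1], [0.1, -0.02, -1.0]]
side 551.3356512884486 [-0.19535366  0.77256204  1.06125679] [[-0.78, -0.63, 0.01], [-0.44, 0.54, -0.72], [0.44, -0.57, -0.69]]
0.1 [ 0.15988297 -0.55181975  0.22968855] [-7.74783106e-04  9.90087403e-01  1.40450463e-01  4.37676371e-05] [0.37772833 0.38230089 0.68533893] 0.9978881433331167
```

View pics/top0.png

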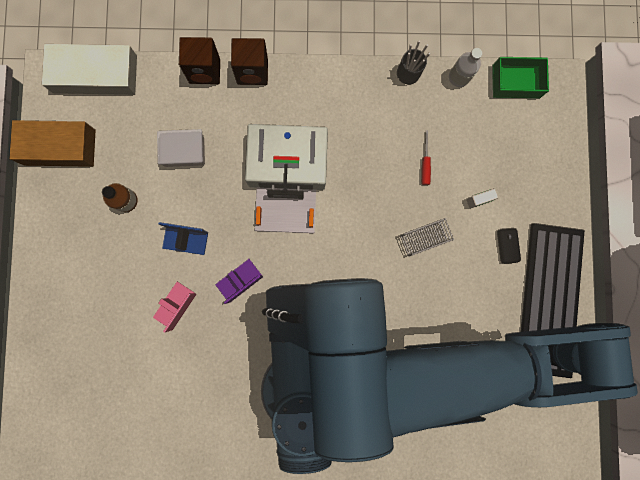

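View pics/side0.png

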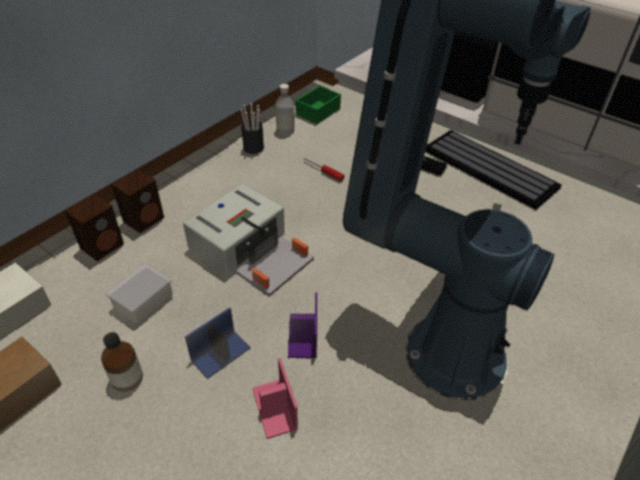

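Top view: blue L-shape with a black fin at (185,238), pink at (174,306), purple at (239,281). Only the blue one fits. The module is at (287,160), and its sill with orange guides at (285,213) faces the robot. I'll measure these and confirm in a crop.

Run:
```python
from h import *
c=load('top');P=cloud(c);hsv=cv2.cvtColor(c['color'],cv2.COLOR_RGB2HSV)
a=cv2.resize(c['color'][210:265,150:220,::-1],None,fx=8,fy=8,interpolation=2)
b=cv2.resize(c['color'][115:240,235:335,::-1],None,fx=4.4,fy=4.4,interpolation=2)
h=550;o=np.zeros((600,800,3),np.uint8);a=cv2.resize(a,(420,330));b=cv2.resize(b,(380,475));o[:330,:420]=a;o[:475,420:]=b
cv2.imwrite('pics/crop1.png',o)
def reg(n,m,zlo,zhi):
    q=P[m&(P[...,2]>zlo)&(P[...,2]<zhi)]
    r=cv2.minAreaRect((q[:,:2]*1000).astype(np.float32));print(n,len(q),r,cv2.boxPoints(r).round(0).tolist(),np.median(q[:,2]))
    return q
box=np.zeros((480,640),bool);box[215:262,155:212]=1
blue=box&(hsv[...,0]>100)&(hsv[...,0]<125)&(hsv[...,1]>110)
reg('plate top',box,.08,.1);reg('foot',blue,.002,.012);reg('fin',box,.07,.083); reg('cover all',box,.004,.1)
m=np.zeros((480,640),bool);m[115:195,240:335]=1
reg('case',m,.093,.104)
m[:]=0;m[185:240,245:325]=1
reg('sill',m,.008,.016);
og=m&(hsv[...,0]<20)&(hsv[...,1]>150)
u=np.mgrid[:480,:640][1]
reg('gL',og&(u<285),.042,.052);reg('gR',og&(u>285),.042,.052)
```

```text
plate top 135 ((420.5559997558594, 337.8336486816406), (119.60003662109375, 58.473751068115234), 81.88758087158203) [[383.0, 283.0], [441.0, 275.0], [458.0, 393.0], [400.0, 401.0]] 0.08760796225183232
foot 439 ((414.4825744628906, 337.7869873046875), (119.70074462890625, 61.16831970214844), 81.9730453491211) [[376.0, 283.0], [436.0, 274.0], [453.0, 393.0], [393.0, 401.0]] 0.00599711676759962
fin 143 ((417.9132995605469, 331.9684143066406), (108.73550415039062, 59.01991271972656), 81.45630645751953) [[381.0, 283.0], [439.0, 274.0], [455.0, 381.0], [397.0, 390.0]] 0.07663421774855232
cover all 964 ((421.7397766113281, 343.2890930175781), (132.540283203125, 159.31332397460938), 1.7257081270217896) [[353.0, 421.0], [358.0, 262.0], [490.0, 266.0], [486.0, 425.0]] 0.009959985066346025
case 4125 ((634.45556640625, 51.348304748535156), (219.63137817382812, 186.85812377929688), 88.34709167480469) [[538.0, -56.0], [725.0, -61.0], [731.0, 158.0], [544.0, 164.0]] 0.09911431278059693
sill 1568 ((495.77734375, 58.26160430908203), (226.49737548828125, 150.9513397216797), 89.146484375) [[419.0, -54.0], [570.0, -56.0], [573.0, 170.0], [422.0, 173.0]] 0.01155190740285932
gL 62 ((486.0062255859375, 128.50758361816406), (48.121646881103516, 11.643878936767578), 0.10331360995769501) [[462.0, 134.0], [462.0, 123.0], [510.0, 123.0], [510.0, 134.0]] 0.046130632347842385
gR 60 ((480.329833984375, -19.100894927978516), (44.83936309814453, 11.185585021972656), 0.07739605754613876) [[458.0, -14.0], [458.0, -25.0], [503.0, -25.0], [503.0, -13.0]] 0.046747499651158306
```

View pics/crop1.png

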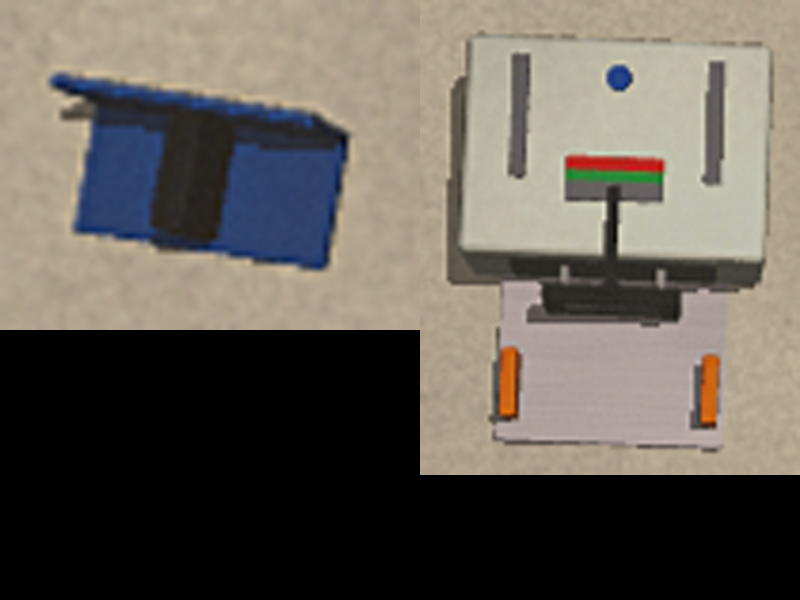

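The crop confirms the blue cover with its black fin, back plate facing away from the robot. The module's seal is the dark bar and the pointer is in grey. I'll refine the module and cover pose from edges.

```bash
cat >> h.py <<'E'
def ray(c,u,v,z):
    d=c['R'].T@np.array([(u-c['cx'])/c['fx'],(v-c['cy'])/c['fy'],1.]);o=-c['R'].T@c['t']
    return o+d*(z-o[2])/d[2]
E
python3 - <<'E'
from h import *
from scipy.stats import theilslopes
c=load('top');P=cloud(c);g=c['color'].astype(float).mean(-1)
def edge_cols(cols,r0,r1,z,sign,img=g):   # strongest gradient along rows
    out=[]
    for u in cols:
        d=sign*np.diff(img[r0:r1,u]);k=int(d.argmax());
        if 0<k<len(d)-1:
            a,b,e=d[k-1:k+2];k+=.5*(a-e)/(a-2*b+e) if a-2*b+e else 0
        out.append(ray(c,u,r0+k+.5,z))
    return np.array(out)
def edge_rows(rows,c0,c1,z,sign,img=g):
    out=[]
    for v in rows:
        d=sign*np.diff(img[v,c0:c1]);k=int(d.argmax())
        if 0<k<len(d)-1:
            a,b,e=d[k-1:k+2];k+=.5*(a-e)/(a-2*b+e) if a-2*b+e else 0
        out.append(ray(c,c0+k+.5,v,z))
    return np.array(out)
def fy(n,q): # x as fn of y
    s=theilslopes(q[:,0],q[:,1]);ym=q[:,1].mean();print(n,'yaw',-np.degrees(np.arctan(s[0])),'x@y0.05',s[1]+s[0]*.054,'x@y.337',s[1]+s[0]*.337)
def fx(n,q):
    s=theilslopes(q[:,1],q[:,0]);print(n,'yaw',np.degrees(np.arctan(s[0])),'y@x.5',s[1]+s[0]*.5,'y@.415',s[1]+.415*s[0])
fy('case back',edge_cols(range(252,322),118,132,.1,1))
fy('case front',edge_cols(list(range(250,280))+list(range(295,322)),175,188,.1,-1))
fx('case L',edge_rows(range(130,176),240,252,.1,1))
fx('case R',edge_rows(range(130,176),322,332,.1,-1))
fy('sill front',edge_cols(range(258,312),226,238,.012,-1))
fy('foot front',edge_cols(range(166,204),243,260,.006,1))
q=edge_cols(range(162,200),215,240,.09,-1);fy('plate top back',q)
E
```

```text
case back yaw -1.300468380991973 x@y0.05 0.7240775649371157 x@y.337 0.7305020480020086
case front yaw -1.352887272867225 x@y0.05 0.5687419344008497 x@y.337 0.5754254680264984
case L yaw -1.6034404546686472 y@x.5 0.16222517076272655 y@.415 0.1646045437525454
case R yaw -1.0941586046976508 y@x.5 -0.05309037450619871 y@.415 -0.0514669601913996
sill front yaw -0.989093839684818 x@y0.05 0.4452549259281039 x@y.337 0.450140824469558
foot front yaw -8.308832847904714 x@y0.05 0.34168976681367563 x@y.337 0.38301955938388965
plate top back yaw -8.105457814385126 x@y0.05 0.4102828797644508 x@y.337 0.45058724828016183
```

```bash
cat >> h.py <<'E'
from scipy.spatial.transform import Rotation as Ro
def toolR(o):
    w,x,y,z=o['eef_rot'];return Ro.from_quat([x,y,z,w]).as_matrix()
def delta(goal,p=None,R=None):
    o=ctrl.get_obs();R=toolR(o) if R is None else R
    return (R.T@(np.array(goal)-(o['eef_pos'] if p is None else np.array(p)))*1000).round(1)
E
python3 - <<'E'
from h import *
o=ctrl.get_obs();R=toolR(o);yaw=np.arctan2(R[1,0],R[0,0]);t=yaw-np.radians(-8.2);print('turn',t,R.round(3).tolist())
R2=R@Ro.from_rotvec([0,0,t]).as_matrix()
w=[o['eef_pos'],[.42,-.30,.23],[.45,0,.23],[.4188,.3366,.20]]
for a,b in zip(w,w[1:]):print(delta(b,a,R2))
c=load('top');print([pt(c,285,v,0).round(3).tolist() for v in(165,172,178,184,190,195)])
E
```

```text
turn 0.42494959780432945 [[0.961, 0.278, -0.0], [0.278, -0.961, 0.002], [0.0, -0.002, -1.0]]
[ 221.5 -286.3    0. ]
[ -13.1 -301.2    0.5]
[ -78.9 -328.7   30.5]
[[0.614, 0.053, 0.105], [0.596, 0.053, 0.098], [0.578, 0.053, 0.103], [0.562, 0.052, 0.106], [0.545, 0.052, 0.109], [0.537, 0.053, 0.073]]
```

>>> {"op": "servo_tool", "data": {"commands": [[[0,0,0],0.142,85],[[0,0,0],0.142,85],[[0,0,0],0.141,85],[[28,-36,0],0,85],[[28,-36,0],0,85],[[28,-36,0],0,85],[[28,-36,0],0,85],[[28,-36,0],0,85],[[28,-36,0],0,85],[[28,-36,0],0,85],[[26,-34,0],0,85],[[-2,-50,0],0,85],[[-2,-50,0],0,85],[[-2,-50,0],0,85],[[-2,-50,0],0,85],[[-2,-50,0],0,85],[[-3,-51,0],0,85]]}}

```text
time_s: 2.22
eef_pos: [0.4503, 0.0005, 0.2303]
eef_rot: [-0.0, 0.997, -0.072, -0.0]
wrist_force: [0.2, -0.5, 1.0]
opening: 0.994
grasp_force: 0.0
```

>>> {"op": "servo_tool", "data": {"commands": [[[-11,-47,4],0,85],[[-11,-47,4],0,85],[[-11,-47,4],0,85],[[-11,-47,4],0,85],[[-11,-47,5],0,85],[[-12,-47,5],0,85],[[-12,-47,5],0,85],[[0,0,0],0,85],[[0,0,0],0,85]]}}

```text
time_s: 3.35
eef_pos: [0.4189, 0.3354, 0.199]
eef_rot: [0.001, 0.997, -0.071, -0.0]
wrist_force: [0.1, -0.3, -0.0]
opening: 0.997
grasp_force: 0.0
```

Run:
```python
from h import *
R=toolR(ctrl.get_obs());print(np.degrees(np.arctan2(R[1,0],R[0,0])),delta([.4188,.3366,.058]),ctrl.get_obs()['q'])
```

```text
-8.15712084561382 [ -0.2  -1.3 141. ] [ 4.54079132e-01  1.27177105e-01  1.73434443e+00 -4.84307271e-04
  1.28132492e+00  2.16738219e+00]
```

>>> {"op": "servo_tool", "data": {"commands": [[[0,-1.3,25],0,85],[[0,0,30],0,85],[[0,0,30],0,85],[[0,0,28],0,85],[[0,0,18],0,85],[[0,0,10],0,85],[[0,0,0],0,60],[[0,0,0],0,40],[[0,0,0],0,30],[[0,0,0],0,20],[[0,0,0],0,10],[[0,0,0],0,10],[[0,0,0],0,10],[[0,0,0],0,10],[[0,0,0],0,10]]}}

```text
time_s: 5.22
eef_pos: [0.42, 0.3374, 0.0593]
eef_rot: [-0.0, 0.997, -0.072, 0.001]
wrist_force: [-1.2, -0.1, 4.5]
opening: 0.172
grasp_force: 60.1
```

Run:
```python
from h import *
o=ctrl.get_obs();print({k:np.round(o[k],3) for k in('time_s','eef_pos','wrist_force','torque','opening','grasp_force')})
save(shot('side'),'s1.png',(140,270,300,400),4.5)
```

```text
{'time_s': np.float64(5.225), 'eef_pos': array([0.42 , 0.337, 0.059]), 'wrist_force': array([-1.156, -0.079,  4.516]), 'torque': array([ 0.049,  0.155, -0.048]), 'opening': np.float64(0.172), 'grasp_force': np.float64(60.119)}
```

View pics/s1.png

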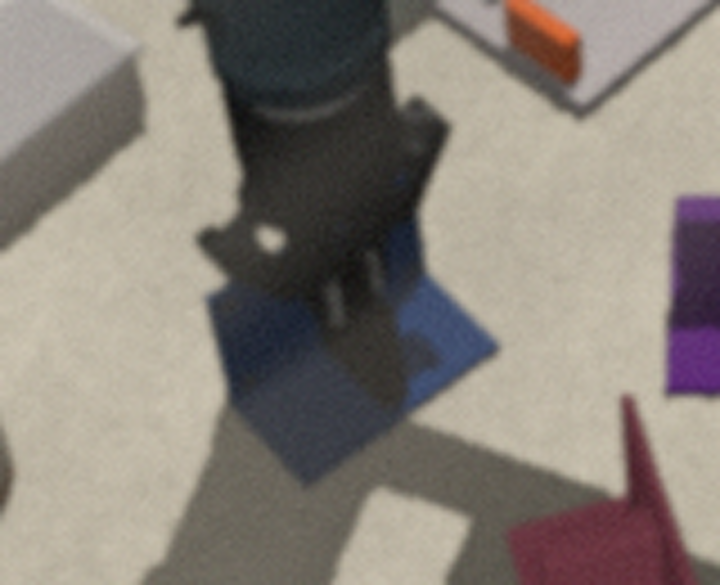

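The fin is gripped at 15 mm opening with 60 N, and the cover is still flat on the bench. Next I lift it and square it up to the module.

>>> {"op": "servo_tool", "data": {"commands": [[[0,0,-10],0,10],[[0,0,-20],0,10],[[0,0,-25],0,10],[[0,0,-25],0,10],[[0,0,-20],0,10],[[0,0,-6],0,10],[[0,0,0],-0.06,10],[[0,0,0],-0.06,10],[[0,0,0],0,10],[[0,0,0],0,10]]}}

```text
time_s: 6.52
eef_pos: [0.4191, 0.3368, 0.1639]
eef_rot: [0.0, 1.0, -0.012, -0.001]
wrist_force: [0.2, 0.5, -2.2]
opening: 0.172
grasp_force: 59.2
```

Run:
```python
from h import *
o=ctrl.get_obs();R=toolR(o);print(np.degrees(np.arctan2(R[1,0],R[0,0])),delta([.481,.0551,.165]),o['wrist_force'],o['torque'],R.round(4).tolist())
```

```text
-1.397927900895565 [ 68.7 280.1  -1. ] [ 0.18649962  0.54340529 -2.18381672] [ 5.90173129e-03  9.23886131e-03 -6.15097217e-05] [[0.9997, -0.0244, -0.001], [-0.0244, -0.9997, -0.0005], [-0.001, 0.0005, -1.0]]
```

>>> {"op": "servo_tool", "data": {"commands": [[[4,16,0],0,10],[[8,33,0],0,10],[[8,33,0],0,10],[[8,33,0],0,10],[[8,33,0],0,10],[[8,33,0],0,10],[[8,33,0],0,10],[[8,33,0],0,10],[[6,23,0],0,10],[[2.7,10,0],0,10],[[0,0,0],0,10],[[0,0,0],0,10],[[0,0,0],0,10]]}}

```text
time_s: 8.15
eef_pos: [0.4814, 0.0563, 0.1645]
eef_rot: [-0.0, 1.0, -0.011, -0.0]
wrist_force: [0.4, -0.3, -2.7]
opening: 0.172
grasp_force: 59.2
```

Run:
```python
from h import *
o=ctrl.get_obs();R=toolR(o);print(np.degrees(np.arctan2(R[1,0],R[0,0])),delta([.481,.0551,.165]))
a=shot('top');b=shot('side')
f=lambda c,bx,w,h:cv2.resize(c['color'][bx[1]:bx[3],bx[0]:bx[2],::-1],(w,h),interpolation=2)
cv2.imwrite('pics/s2.png',np.hstack([f(a,(235,115,335,265),380,570),f(b,(180,180,320,390),380,570)]))
P=cloud(a);hsv=cv2.cvtColor(a['color'],cv2.COLOR_RGB2HSV)
m=(hsv[...,0]>100)&(hsv[...,0]<125)&(hsv[...,1]>110);m[:,:235]=0;m[:,335:]=0;m[:150]=0
q=P[m&(P[...,2]>.08)];print(len(q),np.percentile(q,[1,50,99],axis=0).round(3).tolist())
for lo,hi in((.1,.12),(.18,.21)):
    k=q[(q[:,2]>lo)&(q[:,2]<hi)]
    if len(k)>5:print(lo,len(k),cv2.minAreaRect((k[:,:2]*1000).astype(np.float32)),np.ptp(k[:,1]),k[:,1].min(),k[:,1].max())
```

```text
-1.262386833835164 [-0.4  1.2 -0.5]
328 [[0.047, -0.003, 0.104], [0.458, 0.079, 0.11], [0.484, 0.112, 0.78]]
0.1 316 ((464.8068542480469, 56.03144073486328), (41.304534912109375, 117.3525619506836), 0.9291746616363525) 0.11733669712935749 -0.002782030070553446 0.11455466705880404
```

View pics/s2.png

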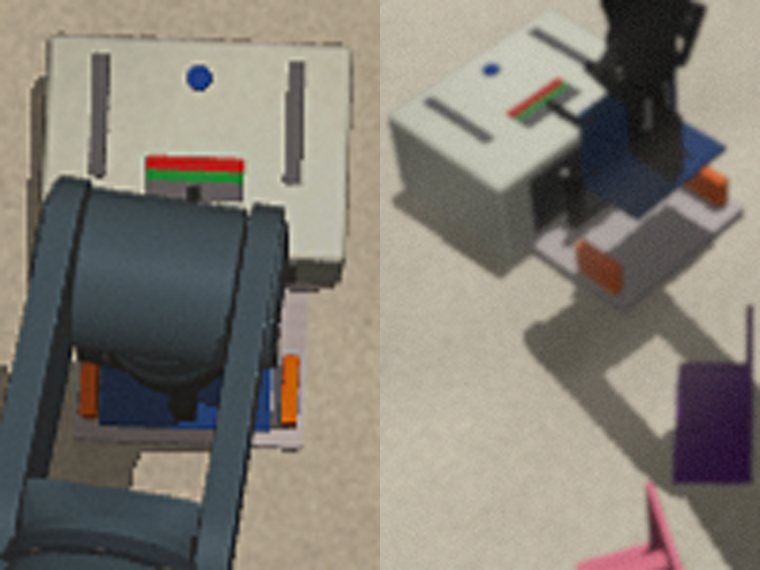

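The cover hangs squarely between the orange guides, seen left at about (90,390) and (290,390), with its back short of the seal. Lower it to about 3 mm above the sill.

>>> {"op": "servo_tool", "data": {"commands": [[[0,1,8],0,10],[[0,0,15],0,10],[[0,0,15],0,10],[[0,0,15],0,10],[[0,0,15],0,10],[[0,0,12],0,10],[[0,0,7],0,10],[[0,0,3],0,10],[[0,0,0],0,10],[[0,0,0],0,10],[[0,0,0],0,10]]}}

```text
time_s: 9.62
eef_pos: [0.482, 0.0545, 0.0749]
eef_rot: [0.0, 1.0, -0.012, 0.0]
wrist_force: [0.4, 0.3, -3.1]
opening: 0.172
grasp_force: 59.1
```

>>> {"op": "servo_tool", "data": {"commands": [[[0,0,0.7],0,10],[[0,0,0.7],0,10],[[0,0,0],0,10],[[0,0,0],0,10],[[0,0,0],0,10]]}}

```text
time_s: 10.25
eef_pos: [0.4816, 0.0545, 0.0731]
eef_rot: [0.0, 1.0, -0.012, -0.0]
wrist_force: [0.1, -0.8, -2.4]
opening: 0.169
grasp_force: 59.1
```

>>> {"op": "servo_tool", "data": {"commands": [[[0,0,0.6],0,10],[[0,0,0],0,10],[[0,0,0],0,10],[[0,0,0],0,10]]}}

```text
time_s: 10.75
eef_pos: [0.4817, 0.0545, 0.0725]
eef_rot: [-0.0, 1.0, -0.012, 0.0]
wrist_force: [0.9, 0.0, -3.1]
opening: 0.169
grasp_force: 59.1
```

>>> {"op": "servo_tool", "data": {"commands": [[[0,0,0.6],0,10],[[0,0,0],0,10],[[0,0,0],0,10],[[0,0,0],0,10]]}}

```text
time_s: 11.25
eef_pos: [0.4817, 0.0545, 0.0719]
eef_rot: [-0.0, 1.0, -0.012, 0.0]
wrist_force: [0.2, -0.3, -2.4]
opening: 0.169
grasp_force: 59.1
```

>>> {"op": "servo_tool", "data": {"commands": [[[0,0,0.6],0,10],[[0,0,0],0,10],[[0,0,0],0,10],[[0,0,0],0,10]]}}

```text
time_s: 11.75
eef_pos: [0.4817, 0.0545, 0.0713]
eef_rot: [-0.0, 1.0, -0.012, 0.0]
wrist_force: [0.2, 0.6, -1.4]
opening: 0.173
grasp_force: 59.2
```

Contact with the sill begins near TCP z 0.0713. Raise slightly and slide forward.

>>> {"op": "servo_tool", "data": {"commands": [[[0,0,-0.7],0,10],[[3,0,0],0,10],[[5,0,0],0,10],[[5,0,0],0,10],[[4,0,0],0,10],[[2,0,0],0,10],[[0,0,0],0,10],[[0,0,0],0,10]]}}

```text
time_s: 12.75
eef_pos: [0.5005, 0.0541, 0.0719]
eef_rot: [-0.0, 1.0, -0.012, -0.0]
wrist_force: [-0.0, 0.3, -2.1]
opening: 0.172
grasp_force: 59.2
```

>>> {"op": "servo_tool", "data": {"commands": [[[1,0,0],0,10],[[1,0,0],0,10],[[1,0,0],0,10],[[0,0,0],0,10],[[0,0,0],0,10],[[0,0,0],0,10]]}}

```text
time_s: 13.5
eef_pos: [0.5036, 0.054, 0.072]
eef_rot: [-0.0, 1.0, -0.012, -0.0]
wrist_force: [0.1, -0.0, -1.9]
opening: 0.173
grasp_force: 59.2
```

>>> {"op": "servo_tool", "data": {"commands": [[[1,0,0],0,10],[[1,0,0],0,10],[[1,0,0],0,10],[[0,0,0],0,10],[[0,0,0],0,10],[[0,0,0],0,10]]}}

```text
time_s: 14.25
eef_pos: [0.5066, 0.0539, 0.072]
eef_rot: [-0.0, 1.0, -0.012, -0.0]
wrist_force: [-0.2, -0.3, -2.0]
opening: 0.171
grasp_force: 59.2
```

>>> {"op": "servo_tool", "data": {"commands": [[[1,0,0],0,10],[[1,0,0],0,10],[[0,0,0],0,10],[[0,0,0],0,10],[[0,0,0],0,10]]}}

```text
time_s: 14.88
eef_pos: [0.5086, 0.0539, 0.072]
eef_rot: [-0.0, 1.0, -0.012, -0.0]
wrist_force: [-0.0, 0.1, -3.0]
opening: 0.172
grasp_force: 59.2
```

>>> {"op": "servo_tool", "data": {"commands": [[[1,0,0],0,10],[[1,0,0],0,10],[[0,0,0],0,10],[[0,0,0],0,10],[[0,0,0],0,10]]}}

```text
time_s: 15.5
eef_pos: [0.5103, 0.0539, 0.0718]
eef_rot: [-0.0, 1.0, -0.012, -0.0]
wrist_force: [-2.6, 0.8, -1.4]
opening: 0.174
grasp_force: 59.3
```

Run:
```python
from h import *
o=ctrl.get_obs();print(o['eef_pos'],o['wrist_force'],o['torque'])
```

```text
[0.5102714  0.05389687 0.07177889] [-2.64218965  0.75937126 -1.42100726] [ 0.02185303  0.5235792  -0.10635468]
```

>>> {"op": "servo_tool", "data": {"commands": [[[1,0,0],0,10],[[1,0,0],0,10],[[0,0,0],0,10],[[0,0,0],0,10],[[0,0,0],0,10]]}}

```text
time_s: 16.12
eef_pos: [0.5123, 0.0538, 0.0718]
eef_rot: [-0.0, 1.0, -0.012, -0.0]
wrist_force: [-4.6, 0.5, -2.9]
opening: 0.169
grasp_force: 59.3
```

Run:
```python
from h import *
o=ctrl.get_obs();R=toolR(o);print(o['eef_pos'],o['wrist_force'],o['torque'],R.round(4).tolist())
```

```text
[0.51233248 0.05384127 0.07180152] [-4.61513839  0.46976869 -2.85826032] [ 0.02619587  0.8468617  -0.14787726] [[0.9997, -0.0232, -0.0007], [-0.0232, -0.9997, 0.0001], [-0.0007, -0.0001, -1.0]]
```

>>> {"op": "servo_tool", "data": {"commands": [[[0,0,0],0.008,10],[[0,0,0],0,10],[[0,0,0],0,10],[[0,0,0],0,10]]}}

```text
time_s: 16.62
eef_pos: [0.5123, 0.0539, 0.0718]
eef_rot: [0.0, 1.0, -0.015, -0.0]
wrist_force: [-5.3, 0.8, -1.4]
opening: 0.168
grasp_force: 59.2
```

Run:
```python
from h import *
o=ctrl.get_obs();R=toolR(o);print(o['eef_pos'],o['wrist_force'],o['torque'],R.round(4).tolist())
```

```text
[0.51232737 0.05385583 0.07180744] [-5.34965063  0.83363249 -1.42121631] [0.10593417 0.81895341 0.24276444] [[0.9995, -0.0304, -0.0007], [-0.0304, -0.9995, -0.0001], [-0.0007, 0.0001, -1.0]]
```

>>> {"op": "servo_tool", "data": {"commands": [[[0,0,0],-0.0045,10],[[1,0,0],0,10],[[1,0,0],0,10],[[1,0,0],0,10],[[0,0,0],0,10],[[0,0,0],0,10],[[0,0,0],0,10]]}}

```text
time_s: 17.5
eef_pos: [0.5148, 0.0538, 0.0718]
eef_rot: [0.0, 1.0, -0.013, -0.001]
wrist_force: [-7.3, -0.3, 0.2]
opening: 0.171
grasp_force: 59.4
```

Run:
```python
from h import *
o=ctrl.get_obs();R=toolR(o);print(o['eef_pos'],o['wrist_force'],o['torque'],R.round(4).tolist())
a=shot('top');b=shot('side')
f=lambda c,bx,w,h:cv2.resize(c['color'][bx[1]:bx[3],bx[0]:bx[2],::-1],(w,h),interpolation=2)
cv2.imwrite('pics/s3.png',np.hstack([f(a,(260,140,310,215),400,600),f(b,(205,190,305,340),400,600)]))
```

```text
[0.51477019 0.05379738 0.07176447] [-7.33167683 -0.28601491  0.22780125] [ 0.01077447  1.20004653 -0.01150324] [[0.9997, -0.0261, -0.002], [-0.0261, -0.9997, -0.0], [-0.002, 0.0001, -1.0]]
```

View pics/s3.png

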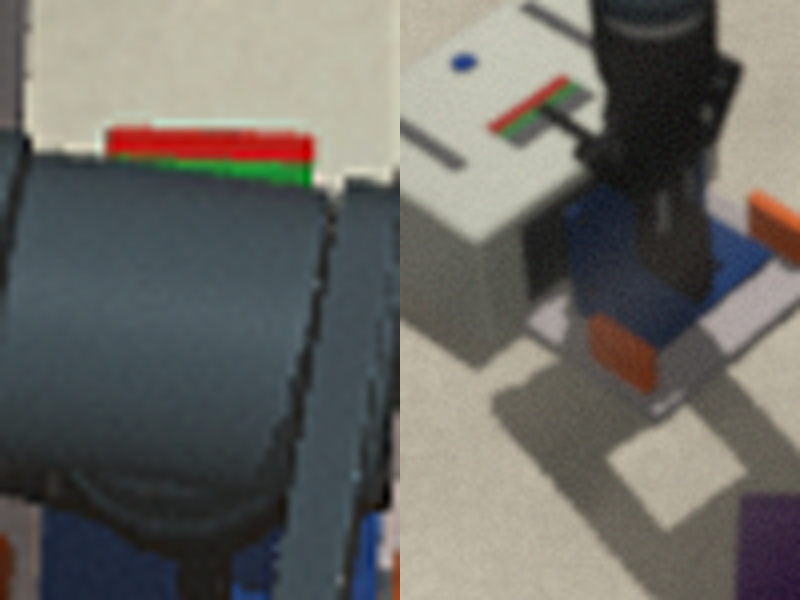

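The pointer tip (right view, about (540,108)) is just entering green. The moment about z is nearly zero, so the contact is square. 3 mm more.

>>> {"op": "servo_tool", "data": {"commands": [[[1,0,0],0,10],[[1,0,0],0,10],[[0.7,0,0],0,10],[[0,0,0],0,10],[[0,0,0],0,10],[[0,0,0],0,10]]}}

```text
time_s: 18.35
eef_pos: [0.517, 0.0537, 0.0718]
eef_rot: [0.0, 1.0, -0.013, -0.002]
wrist_force: [-9.7, 0.8, 1.7]
opening: 0.169
grasp_force: 59.7
```

Run:
```python
from h import *
o=ctrl.get_obs();R=toolR(o);print(o['eef_pos'],o['wrist_force'],o['torque'],R.round(4).tolist())
```

```text
[0.51695036 0.05372984 0.07176348] [-9.69174713  0.75165121  1.67260114] [-0.03012007  1.47153315  0.1061529 ] [[0.9997, -0.0261, -0.0031], [-0.0261, -0.9997, -0.0], [-0.0031, 0.0001, -1.0]]
```

>>> {"op": "servo_tool", "data": {"commands": [[[0.6,0,0],0,10],[[0,0,0],0,10],[[0,0,0],0,10],[[0,0,0],0,10],[[0,0,0],0,10],[[0,0,0],0,10],[[0,0,0],0,10],[[0,0,0],0,10]]}}

```text
time_s: 19.35
eef_pos: [0.5174, 0.0537, 0.0718]
eef_rot: [0.0, 1.0, -0.013, -0.002]
wrist_force: [-10.1, 0.5, 2.4]
opening: 0.175
grasp_force: 59.7
```

Run:
```python
from h import *
o=ctrl.get_obs();R=toolR(o);print(o['eef_pos'],o['wrist_force'],o['torque'],R.round(4).tolist())
b=shot('side')
f=lambda c,bx,w,h:cv2.resize(c['color'][bx[1]:bx[3],bx[0]:bx[2],::-1],(w,h),interpolation=2)
cv2.imwrite('pics/s4.png',np.hstack([f(b,(222,203,262,233),400,300),f(b,(225,220,315,288),400,300)]))
```

```text
[0.51744666 0.05374924 0.07175109] [-10.13169067   0.49645401   2.40380026] [0.04191903 1.59800416 0.03798491] [[0.9997, -0.026, -0.0033], [-0.026, -0.9997, 0.0], [-0.0033, 0.0001, -1.0]]
```

View pics/s4.png

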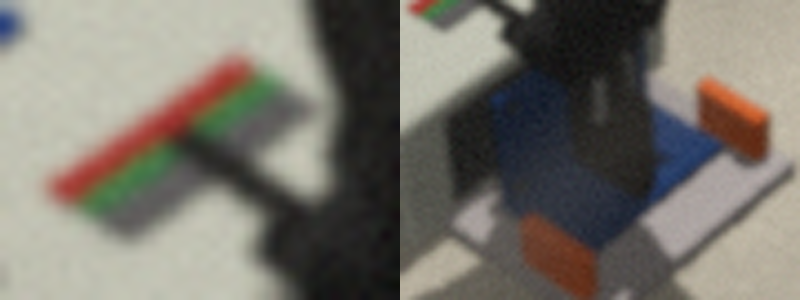

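The pointer tip sits in green (left crop, about (178,140)), and the cover stands flat between the guides at 10 N. Now I hold it steady.

>>> {"op": "servo_tool", "data": {"commands": [[[0,0,0],0,10],[[0,0,0],0,10],[[0,0,0],0,10],[[0,0,0],0,10],[[0,0,0],0,10],[[0,0,0],0,10],[[0,0,0],0,10],[[0,0,0],0,10],[[0,0,0],0,10],[[0,0,0],0,10],[[0,0,0],0,10],[[0,0,0],0,10],[[0,0,0],0,10],[[0,0,0],0,10],[[0,0,0],0,10],[[0,0,0],0,10],[[0,0,0],0,10],[[0,0,0],0,10],[[0,0,0],0,10],[[0,0,0],0,10]]}}

```text
time_s: 21.9
eef_pos: [0.5175, 0.0537, 0.0718]
eef_rot: [0.0, 1.0, -0.013, -0.002]
wrist_force: [-9.8, -0.8, 2.6]
opening: 0.171
grasp_force: 59.7
```

>>> {"op": "servo_tool", "data": {"commands": [[[0,0,0],0,10],[[0,0,0],0,10],[[0,0,0],0,10],[[0,0,0],0,10],[[0,0,0],0,10],[[0,0,0],0,10],[[0,0,0],0,10],[[0,0,0],0,10],[[0,0,0],0,10],[[0,0,0],0,10],[[0,0,0],0,10],[[0,0,0],0,10],[[0,0,0],0,10],[[0,0,0],0,10],[[0,0,0],0,10],[[0,0,0],0,10],[[0,0,0],0,10],[[0,0,0],0,10],[[0,0,0],0,10],[[0,0,0],0,10]]}}

```text
time_s: 24.4
eef_pos: [0.5174, 0.0537, 0.0717]
eef_rot: [0.0, 1.0, -0.013, -0.002]
wrist_force: [-8.9, 0.8, 2.2]
opening: 0.171
grasp_force: 59.7
```

```bash
python3 -c "
from h import *
o=ctrl.get_obs();print(o['time_s'],o['eef_pos'],o['wrist_force'],o['torque'])
if -12<o['wrist_force'][0]<-8: print(ctrl.hand_in())"
```

```text
24.4 [0.51740261 0.05373477 0.07172742] [-8.86878386  0.76781953  2.17946287] [-0.04991527  1.54303167 -0.01225196]
the job is handed in; nothing more can be done
None
```

The blue cover stands on the sill between the orange guides and is pressed squarely on the seal at about 9–10 N with the pointer in green; I held it there about 5 s and handed the job in at 24.4 s, still gripping it.

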